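# Let a roll out of the counter dispenser

### The arm

A 6-joint arm with a two-finger parallel gripper is mounted at the origin on the work surface. World frame = base frame: x ahead of the robot, y to its left, z up, the work surface at z = 0. Lengths are in m, angles in rad, forces in N, time in s.
With the tool pointing down it reaches from about 0.325 to 0.875 m from the base axis. Payload 4.4 kg.
Tool frame: the origin (TCP) lies at the very end of the fingers, on their centre line; the grasp point (between the pads) lies 19 mm behind it (bot.tcp_to_grasp is the distance from the TCP to the grasp point, in m); x points along the fingers, z is the direction in which the jaws open and shut, and the axes are right-handed (so a half turn about x gives the same grasp; the last joint's range is limited). The gripper opens to 85 mm and grips with 20 to 120 N. Pads are 22 mm wide; open, the fingers measure 114 mm over their backs; the gripper's body (76 mm by 85 mm) begins 54 mm behind the grasp point. The pads swing forward as they close: fully open they stand 13 mm farther back than shut.
Start: joints at [-1.438, 0.207, 1.542, -0, 1.393, -0.15], TCP at [0.16, -0.552, 0.231] pointing down, gripper open.
Joint ranges: [-2.73, 2.73], [-0.86, 2.22], [0.23, 2.46], [-1.11, 4.25], [0.08, 2.63], [-2.82, 2.82]. Speed limits (rad/s): [2.79, 2.79, 3.14, 3.14, 3.14, 3.14].

### API

Orientations are given as a unit quaternion [w, x, y, z].
In Python, from workcell import bot, viewer, search_frame, silhouettes gives the robot as it stands. The module is installed in compiled form; this text tells all that it offers.
- The arm moves only by the tool servo_tool, never from a script. Its argument "motion" is a list of rows, each a list of 7 numbers: the shift along the tool's x, y, z in cm, then the turn, a rotation vector about the tool's x, y, z in degrees, then the finger opening in cm, from 0 to 8.54. A call has 1 to 8 rows; each row shifts and turns the pose as measured when the row begins, along the tool's axes as they then stand; what a row does not reach is not made up. A row lasts 1/8 s, in which the tool goes at most 62.5 mm and 10.7 degrees, less where a joint would pass 70% of its speed; a pose out of reach is approached as far as the arm can. A call is refused whole if a number of a shift passes 6.25 or a number of a turn 10.7, either way. A call with a gripper value outside its range is refused whole. The fingers move at their own pace and stop on an object; the grip force is fixed at half the most. Time passes only in rows, so rows that do not move let the fingers close. It gives the time, the measured TCP pose, the force and the opening at its end, in the units of the state.
- bot.get_obs(): the state, without advancing time (a new reading comes with each control period).
- viewer.get_image(name): name is "scene" or "side" or "wrist"; returns (picture, depth): 400x640x3 uint8, blue, green, red; 400x640 float32, m along the optical axis (not along the pixel's ray), 0 where there is no reading.
- viewer.camera_model(name): a dict with "fx", "fy", "cx", "cy" (pixels), "R" (3x3) and "t" (3): a world point X has camera coordinates R X + t; the wrist camera has in their place "T_tool_cam" (4x4, takes a point from camera to tool coordinates, whose origin is the TCP and whose axes are the tool frame's). Camera axes: x right, y down, z forward; pixel columns grow to the right and rows downward; lengths in m; the calibration is good to about 2 mm. A picture is of the moment at which its call begins: read the wrist's pose just before it. camera_model takes no time and is no camera call.
- bot.sign_off(): hands the job in, once; it reports no verdict.
Trained networks look in the newest picture that a camera, given by its name, has taken for a name from the list of things; names that differ only in an ending like _2 or _b are one class to them, and where a whole thing is asked for, a point or a joint stands for the part that bears it (a point fixed in the world has none). Each returns a list of dicts, best first, with "confidence" (0 to 1); they miss things now and then, are a little off and sometimes report something else, mostly with a low value. They report only what shows in the picture. A call takes as long as a camera call. They do not tell look-alikes from the thing itself.
- search_frame(camera, target): "location" ([x, y, z] in m, in the coordinates of the camera as it stood for that picture, good to about 4 mm: the middle of the surface that is visible of it).
- silhouettes(camera, target): "region" (400x640 bool, what is visible of it).
The state is a dict: "time_s": time; "joint_positions": joint angles; "joint_velocities": joint speeds; "joint_torque": joint torques, N m; "position": TCP position; "tcp_rot": TCP orientation; "wrist_force": force on the tool from outside, world axes, zero at the start; "torque": the same for the moment, N m; "opening": opening from 0.0 (shut) to 1.0 (fully open).
Only numpy, scipy, OpenCV 4.12 (cv2) and the standard library are available. Lean on these libraries where they do the work, as an engineer would, in place of code of your own. Each camera call takes 0.05 s, during which the arm holds its last target. There are 200 camera calls.

### The job

Press the lever of the bread roll dispenser all the way down with the fingertips and keep it down until the lid stands open and the roll has rolled out into the tray; then let the lever come back up slowly under the fingertips so that the lid closes without slamming, and move clear. Work it by the lever only: do not touch the lid or the roll, pick nothing up, and leave everything else on the counter where it stands.

Things in the scene. Friction and masses are not known exactly. Their poses are not given: they have to be found in the camera images.
- dispenser: wooden roll dispenser fixed to the counter, position and yaw vary; origin at counter level, z up. 142 mm wide along x; box from y = -231 to +110 mm, 168 mm high (179 over the dark linkage cover on the roof). Inside, a 130 mm wide lane slopes down towards -y, surface at z = 60 mm + 0.2 y. Clear side panels to z = 155 mm and a wire lid above y = -105 mm. The lever sticks out past the +y end
- lever (a joint): lever angle: 0 up (at rest), 0.45 rad fully down (hard stop). The hinge runs along the dispenser's x at y = 125, z = 150 mm in its frame; the arm points to +y, 140 mm to the pad's middle, sloping 0.22 rad up at rest, 0.23 rad down when pressed. A spring and the lid's weight snap it back when let go; pressing the pad takes about 3 to 7 N
- lever_pad (a point): middle of the upper face of the lever's black finger pad: 60 mm along the dispenser's x, 50 mm along the lever, 12 mm thick; face 8 mm above the arm's centre line. About 188 mm above the counter at rest, 63 mm lower when fully pressed. Moves and turns with the lever
- lid (a joint): angle of the open wire-grille lid, wood-edged: 0 closed (sloping 45 degrees down towards the tray), 0.95 rad fully open (nearly level). Linked to the lever, it turns 2.11 times as far, upward about a hinge along the dispenser's x at y = 0, z = 155 mm in its frame
- tray (a point): middle of the floor of the open tray at the dispenser's low (-y) end: 130 mm wide, from y = -225 to -105 mm, walls up to z = 80 mm; fixed in the dispenser, with its axes
- lid_edge (a point): middle of the free lower edge of the lid (the lid is 124 mm wide and reaches 145 mm from its hinge), near the tray; moves with the lid
- roll: crusty oblong bread roll, 52 mm thick, 110 mm long; origin at its centre, x along its length. It lies across the lane against the inside of the closed lid (y about -34 mm in the dispenser's frame). With the lid open it rolls down by itself within about 1 s and rests against the tray's end wall (y about -198 mm, centre some 47 mm above the counter)
- jam_jar: amber glass jam jar with a steel cap, 64 mm across, 88 mm tall, standing beside the dispenser behind the lever; origin at the centre of its underside. Not part of the job: leave it
- mug: white ceramic mug, 76 mm across the rim, 85 mm tall, standing in front of the dispenser; origin at the centre of its underside. Not part of the job: leave it
- tongs: steel bread tongs, 240 mm long, 10 mm thick, lying flat behind the dispenser; origin under the middle, x axis along their length. Not part of the job: leave it
- pastry_brush: pastry brush lying on the counter; origin under it, x axis along its length. Not part of the job: leave it
- bowl: white ceramic bowl, 120 mm across, 50 mm tall; origin at the centre of its underside. Not part of the job: leave it
- honey_bottle: amber honey bottle, 60 mm across, 160 mm tall; origin at the centre of its underside. Not part of the job: leave it
Mind the look-alikes: they are no part of the job. Leave any red look-alike of the roll alone.

How it is judged:
By the outcome, as a careful person would: the job done as asked, in the order asked, and still so for the second after the job is handed in, with the robot touching nothing.
It also fails if it takes over 42 s, if anything falls off the work surface, if the arm or the gripper's body presses on something with over 40 N, if the wrist force passes 120 N, or if a joint passes its speed limit or range.

## Working session

There is one attempt and no reset: what is moved stays moved. The work goes in short steps, Python scripts to look and compute and a tool call to move; the robot and the scene stay as the last step left them, time stands still between calls to the robot, and variables do not carry over. Pictures are saved under pics/ and viewed, about 8 in all and at most 12, crops included, and the job is handed in when it is done.

Besides the shell and the picture viewer there is one more tool, called by a JSON object that holds its "fn" and its "kwargs". servo_tool: Moves the arm, as the interface text tells. Its arguments: {"type":"object","properties":{"motion":{"type":"array","items":{"type":"array","items":{"type":"number"}}}},"required":["motion"]}

```bash
mkdir -p pics; cat > h.py <<'E'
import numpy as np,cv2
from workcell import bot,viewer,search_frame,silhouettes
def world(cam,p):
    m=viewer.camera_model(cam); return np.array(m["R"]).T@(np.array(p)-np.array(m["t"]))
def cloud(cam,d,mask):
    m=viewer.camera_model(cam); v,u=np.nonzero(mask&(d>0)); z=d[v,u]
    P=np.stack([(u-m["cx"])/m["fx"]*z,(v-m["cy"])/m["fy"]*z,z],1)
    return (P-np.array(m["t"]))@np.array(m["R"])
E
python3 - <<'E'
from h import *
np.set_printoptions(precision=3,suppress=True)
for c in("scene","side"):
    im,d=viewer.get_image(c); cv2.imwrite(f"pics/{c}0.png",im)
    for t in("lever_pad","tray","lid_edge","roll","dispenser","jam_jar","honey_bottle","mug"):
        print(c,t,[(round(r["confidence"],2),world(c,r["location"])) for r in search_frame(c,t)[:2]])
    s=silhouettes(c,"lever_pad")
    for r in s[:1]:
        P=cloud(c,d,r["region"]);print("pad/lever cloud",len(P),P.min(0),P.max(0),np.median(P,0))
print(bot.get_obs())
E
```

```text
scene lever_pad [(0.85, array([0.596, 0.259, 0.186])), (0.68, array([0.574, 0.017, 0.117]))]
scene tray []
scene lid_edge [(0.87, array([ 0.513, -0.011,  0.125]))]
scene roll [(0.75, array([ 0.54 , -0.018,  0.102])), (0.72, array([0.577, 0.017, 0.114]))]
scene dispenser [(0.98, array([0.576, 0.016, 0.117]))]
scene jam_jar [(0.76, array([0.721, 0.112, 0.09 ]))]
scene honey_bottle [(0.95, array([ 0.543, -0.458,  0.091]))]
scene mug [(0.54, array([0.366, 0.025, 0.069])), (0.33, array([0.576, 0.017, 0.115]))]
pad/lever cloud 871 [ 0.466  0.142 -0.001] [0.641 0.299 0.198] [0.597 0.255 0.186]
side lever_pad [(0.61, array([ 0.569, -0.081,  0.048]))]
side tray [(0.86, array([ 0.569, -0.079,  0.048]))]
side lid_edge []
side roll [(0.83, array([ 0.318, -0.111,  0.039]))]
side dispenser [(0.95, array([ 0.565, -0.082,  0.046]))]
side jam_jar []
side honey_bottle [(0.8, array([ 0.515, -0.472,  0.086]))]
side mug [(0.72, array([0.371, 0.013, 0.045]))]
{'time_s': 1.0, 'joint_positions': array([-1.438,  0.207,  1.541,  0.   ,  1.394, -0.15 ]), 'joint_velocities': array([-0.001,  0.   , -0.001, -0.   , -0.002, -0.   ]), 'joint_torque': array([ -0.001, -38.307, -29.198,  -0.   ,   0.001,  -0.   ]), 'position': array([ 0.16 , -0.552,  0.231]), 'tcp_rot': array([ 0.565,  0.425,  0.565, -0.425]), 'wrist_force': array([-0.424, -0.625,  0.271]), 'torque': array([ 0.   , -0.008, -0.007]), 'opening': 1.0032802292360468}
```

View pics/scene0.png

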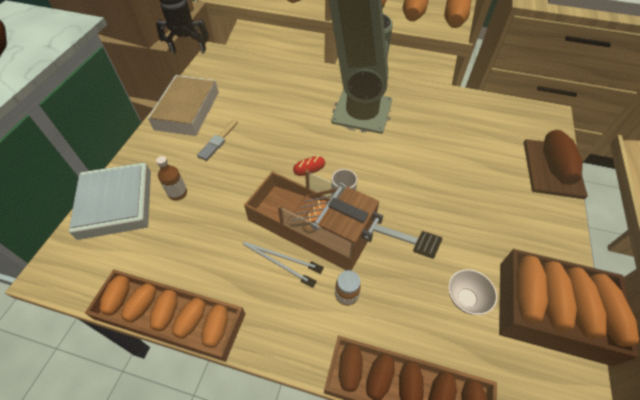

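View pics/side0.png

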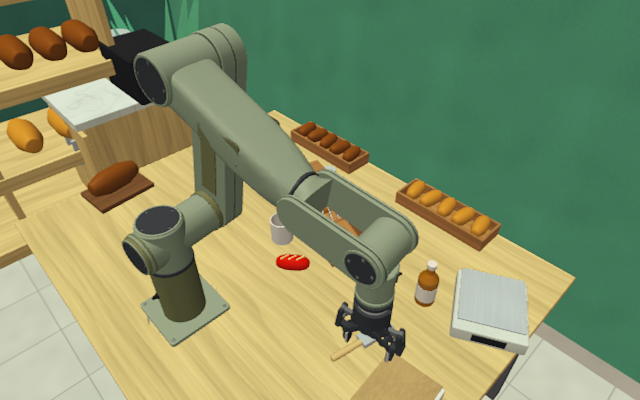

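The scene picture shows the dispenser around (245–385, 175–262), the lever pad at (428, 243), the jar at (348, 287), the bowl at (472, 292) and the mug at (343, 180). The red look-alike is at (309, 165). The side picture shows the honey bottle and the gripper, with the dispenser mostly hidden. Next I'll refine the pad and yaw.

```bash
python3 - <<'E'
from h import *
from scipy.spatial.transform import Rotation as Ro
np.set_printoptions(precision=3,suppress=True)
im,d=viewer.get_image("scene")
P=cloud("scene",d,np.ones(d.shape,bool)); C=im[d>0].astype(int)
k=(C.max(1)<75)&(P[:,2]>.165)&(P[:,2]<.21)&(np.linalg.norm(P[:,:2]-[.597,.257],axis=1)<.06)
Q=P[k]; print("pad",len(Q),Q.mean(0),Q.min(0),Q.max(0)); print(cv2.minAreaRect((Q[:,:2]*1000).astype(np.float32)))
k=(P[:,2]>.16)&(P[:,2]<.19)&(np.linalg.norm(P[:,:2]-[.56,.07],axis=1)<.13); Q=P[k]
print("roof",len(Q),cv2.minAreaRect((Q[:,:2]*1000).astype(np.float32)))
o=bot.get_obs(); R=Ro.from_quat(o["tcp_rot"],scalar_first=True).as_matrix();print(R)
for p in([.16,-.552,.35],[.596,.257,.35]): print(R.T@(np.array(p)-o["position"])*100)
E
```

```text
pad 224 [0.615 0.271 0.19 ] [0.58  0.245 0.182] [0.64  0.297 0.197]
((608.8799438476562, 271.4557800292969), (44.35898971557617, 55.16486740112305), 76.85885620117188)
roof 2217 ((565.1593627929688, 103.13973999023438), (192.7862548828125, 148.7968292236328), 76.95587158203125)
[[-0.     0.96   0.279]
 [-0.     0.279 -0.96 ]
 [-1.    -0.     0.   ]]
[-11.871  -0.036  -0.027]
[-11.872  64.405 -65.549]
```

{"fn": "servo_tool", "kwargs": {"motion": [[-6,0,0,0,0,0,0],[-6,0,0,0,0,0,0],[0,4.1,-4.1,0,0,0,0],[0,4.1,-4.1,0,0,0,0],[0,4.1,-4.1,0,0,0,0],[0,4.1,-4.1,0,0,0,0],[0,4.1,-4.1,0,0,0,0],[0,4.1,-4.1,0,0,0,0]]}}

```text
time_s: 2.05
position: [0.3316, -0.2421, 0.3558]
tcp_rot: [0.565, 0.428, 0.562, -0.426]
wrist_force: [1.6, 0.4, -0.8]
opening: -0.001
```

{"fn": "servo_tool", "kwargs": {"motion": [[0,4.1,-4.1,0,0,0,0],[0,4.1,-4.1,0,0,0,0],[0,4.1,-4.1,0,0,0,0],[0,4.1,-4.1,0,0,0,0],[0,4.1,-4.1,0,0,0,0],[0,4.1,-4.1,0,0,0,0],[0,4.1,-4.1,0,0,0,0],[0,4.1,-4.1,0,0,0,0]]}}

```text
time_s: 3.05
position: [0.5643, 0.1771, 0.3593]
tcp_rot: [0.569, 0.428, 0.558, -0.426]
wrist_force: [0.5, -0.9, 0.3]
opening: -0.004
```

{"fn": "servo_tool", "kwargs": {"motion": [[0,3.5,-3.9,0,0,0,0],[0,3.5,-3.9,0,0,0,0],[0,0,0,0,0,0,0]]}}

```text
time_s: 3.42
position: [0.6123, 0.2782, 0.3567]
tcp_rot: [0.569, 0.426, 0.56, -0.425]
wrist_force: [-0.0, -1.0, -1.0]
opening: -0.001
```

```bash
cat >> h.py <<'E'
from scipy.spatial.transform import Rotation as Ro
def wpad():
    o=bot.get_obs(); im,d=viewer.get_image("wrist"); m=viewer.camera_model("wrist")
    v,u=np.nonzero(d>0); z=d[v,u]
    P=np.stack([(u-m["cx"])/m["fx"]*z,(v-m["cy"])/m["fy"]*z,z,np.ones_like(z)],1)@np.array(m["T_tool_cam"]).T
    R=Ro.from_quat(o["tcp_rot"],scalar_first=True).as_matrix()
    return o,R,im,P[:,:3]@R.T+o["position"],im[v,u].astype(int)
E
python3 - <<'E'
from h import *
np.set_printoptions(precision=3,suppress=True)
o,R,im,P,C=wpad(); cv2.imwrite("pics/w1.png",im)
k=(C.max(1)<75)&(P[:,2]>.165)&(P[:,2]<.21)&(np.linalg.norm(P[:,:2]-[.609,.271],axis=1)<.06)
Q=P[k]; print(len(Q))
if len(Q)>10: print(Q.min(0),Q.max(0),cv2.minAreaRect((Q[:,:2]*1000).astype(np.float32)))
print(o["position"],R)
E
```

```text
2152
[0.574 0.213 0.167] [0.641 0.302 0.195] ((604.0669555664062, 255.6192626953125), (83.2578353881836, 59.153564453125), 76.53618621826172)
[0.612 0.278 0.357] [[ 0.012  0.961  0.275]
 [-0.006  0.275 -0.961]
 [-1.     0.01   0.009]]
```

View pics/w1.png

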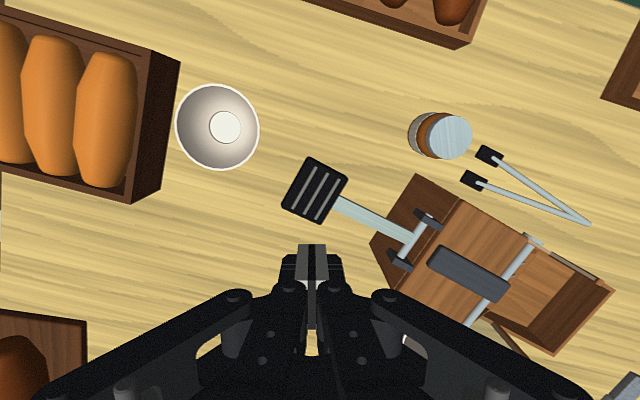

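The wrist picture shows the ribbed pad at (315, 190), with its arm running to the dispenser's end at (405, 235). There is nothing under the fingers but the pad, and the bowl at (217, 127) and the jar at (440, 137) are both well clear. The pad's middle is at about (0.608, 0.272), and both cameras agree.

{"fn": "servo_tool", "kwargs": {"motion": [[5,-0.7,0.5,0,0,0,0],[5,0,0,0,0,0,0],[4,0,0,0,0,0,0],[0,0,0,0,0,0,0]]}}

```text
time_s: 3.98
position: [0.6088, 0.2643, 0.2181]
tcp_rot: [0.57, 0.429, 0.557, -0.425]
wrist_force: [-1.0, 0.4, -0.4]
opening: -0.002
```

{"fn": "servo_tool", "kwargs": {"motion": [[0.8,0,-0.8,0,0,0,0],[0.8,0,0,0,0,0,0],[0.8,0,0,0,0,0,0],[0.8,0,0,0,0,0,0]]}}

```text
time_s: 4.47
position: [0.6114, 0.2726, 0.1932]
tcp_rot: [0.573, 0.433, 0.554, -0.422]
wrist_force: [-0.1, -0.2, 0.4]
opening: 0.001
```

{"fn": "servo_tool", "kwargs": {"motion": [[1,0,0,0,0,-0.6,0],[1,0,0,0,0,-0.6,0],[1,0,0,0,0,-0.6,0],[1,0,0,0,0,-0.5,0],[1,0,0,0,0,-0.5,0],[1,0,0,0,0,-0.5,0]]}}

```text
time_s: 5.22
position: [0.6136, 0.2744, 0.1331]
tcp_rot: [0.56, 0.418, 0.566, -0.437]
wrist_force: [-1.3, 0.2, 5.5]
opening: 0.001
```

{"fn": "servo_tool", "kwargs": {"motion": [[0.5,0,0,0,0,0.5,0],[0.5,0,0,0,0,0.4,0],[0.3,0,0,0,0,0,0]]}}

```text
time_s: 5.6
position: [0.6137, 0.2734, 0.1269]
tcp_rot: [0.564, 0.422, 0.562, -0.433]
wrist_force: [-7.0, 0.6, 14.3]
opening: -0.005
```

{"fn": "servo_tool", "kwargs": {"motion": [[0.5,0,0,0,0,0,0],[0.5,0,0,0,0,0,0],[0.5,0,0,0,0,0,0],[0.5,0,0,0,0,0,0],[0.5,0,0,0,0,0,0],[0.5,0,0,0,0,0,0]]}}

```text
time_s: 6.35
position: [0.6137, 0.2734, 0.1266]
tcp_rot: [0.566, 0.423, 0.561, -0.431]
wrist_force: [-9.2, -1.2, 23.6]
opening: -0.003
```

```bash
python3 - <<'E'
from h import *
np.set_printoptions(precision=3,suppress=True)
im,d=viewer.get_image("scene"); cv2.imwrite("pics/s2.png",cv2.resize(im[130:320,210:500],None,fx=2.7,fy=2.7))
print([(round(r["confidence"],2),world("scene",r["location"])) for r in search_frame("scene","roll")[:3]])
o=bot.get_obs();print(o["position"],o["wrist_force"],o["time_s"])
E
```

```text
[(0.88, array([ 0.337, -0.092,  0.049])), (0.62, array([ 0.521, -0.176,  0.063])), (0.24, array([ 0.53 , -0.051,  0.172]))]
[0.614 0.273 0.127] [-9.588 -1.045 22.27 ] 6.45
```

View pics/s2.png

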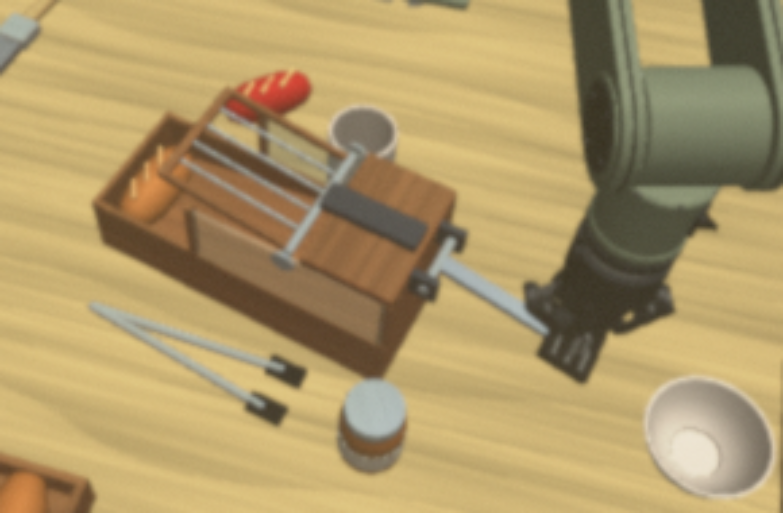

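The crop shows the lid standing open, nearly level, and the roll at (150, 190) resting against the tray's end wall. The lever is fully down under the fingertips at (560, 330), at the expected stop height. I'll hold a moment longer, then release slowly.

{"fn": "servo_tool", "kwargs": {"motion": [[0.4,0,0,0,0,0,0],[0.4,0,0,0,0,0,0],[0.4,0,0,0,0,0,0],[0.3,0,0,0,0,0,0],[0.2,0,0,0,0,0,0],[0,0,0,0,0,0,0]]}}

```text
time_s: 7.2
position: [0.6135, 0.2734, 0.1278]
tcp_rot: [0.568, 0.424, 0.56, -0.43]
wrist_force: [-1.0, 1.9, 4.9]
opening: 0.0
```

{"fn": "servo_tool", "kwargs": {"motion": [[-0.2,0,0,0,0,0,0],[-0.3,0,0,0,0,0,0],[-0.3,0,0,0,0,0,0],[-0.3,0,0,0,0,0,0]]}}

```text
time_s: 7.7
position: [0.6137, 0.2747, 0.1398]
tcp_rot: [0.568, 0.425, 0.56, -0.429]
wrist_force: [-0.6, 3.2, 4.7]
opening: -0.001
```

{"fn": "servo_tool", "kwargs": {"motion": [[-0.3,0,0,0,0,0,0],[-0.3,0,0,0,0,0,0],[-0.3,0,0,0,0,0,0],[-0.3,0,0,0,0,0,0],[-0.3,0,0,0,0,0,0],[-0.3,0,0,0,0,0,0],[-0.3,0,0,0,0,0,0],[-0.3,0,0,0,0,0,0]]}}

```text
time_s: 8.7
position: [0.6137, 0.2743, 0.1649]
tcp_rot: [0.568, 0.424, 0.559, -0.43]
wrist_force: [-1.0, 1.4, 3.8]
opening: -0.001
```

{"fn": "servo_tool", "kwargs": {"motion": [[-0.3,0,0,0,0,0,0],[-0.3,0,0,0,0,0,0],[-0.3,0,0,0,0,0,0],[-0.2,0,0,0,0,0,0],[-0.2,0,0,0,0,0,0],[-0.2,0,0,0,0,0,0]]}}

```text
time_s: 9.45
position: [0.6131, 0.2722, 0.1798]
tcp_rot: [0.568, 0.423, 0.559, -0.431]
wrist_force: [-0.2, -0.2, 2.4]
opening: 0.003
```

{"fn": "servo_tool", "kwargs": {"motion": [[-0.2,0,0,0,0,0,0],[-0.2,0,0,0,0,0,0],[-0.2,0,0,0,0,0,0],[-0.2,0,0,0,0,0,0],[-0.2,0,0,0,0,0,0],[-0.2,0,0,0,0,0,0],[-0.2,0,0,0,0,0,0],[-0.2,0,0,0,0,0,0]]}}

```text
time_s: 10.45
position: [0.612, 0.2716, 0.1943]
tcp_rot: [0.567, 0.422, 0.56, -0.433]
wrist_force: [-0.5, 0.4, -0.2]
opening: -0.003
```

Contact ended at the rest height and the force is now zero. I'll move clear and check.

{"fn": "servo_tool", "kwargs": {"motion": [[-1,0,0,0,0,0,0],[-4,0,0,0,0,0,0],[-5,0,0,0,0,0,0],[-5,0,0,0,0,0,0],[0,0,0,0,0,0,0],[0,0,0,0,0,0,0]]}}

```text
time_s: 11.2
position: [0.6114, 0.2757, 0.35]
tcp_rot: [0.567, 0.422, 0.56, -0.432]
wrist_force: [-0.8, -0.6, -0.5]
opening: -0.0
```

```bash
python3 - <<'E'
from h import *
np.set_printoptions(precision=3,suppress=True)
im,d=viewer.get_image("scene"); cv2.imwrite("pics/s3.png",cv2.resize(im[130:320,210:500],None,fx=2.7,fy=2.7))
for t in("roll","lid_edge","lever_pad","jam_jar","mug"): print(t,[(round(r["confidence"],2),world("scene",r["location"])) for r in search_frame("scene",t)[:3]])
o=bot.get_obs();print(o["position"],o["wrist_force"],o["time_s"])
E
```

```text
roll [(0.81, array([ 0.512, -0.174,  0.064])), (0.68, array([ 0.34 , -0.095,  0.045]))]
lid_edge [(0.91, array([ 0.513, -0.01 ,  0.125])), (0.7, array([0.609, 0.427, 0.019])), (0.46, array([0.597, 0.254, 0.182]))]
lever_pad [(0.74, array([0.597, 0.258, 0.187]))]
jam_jar [(0.92, array([0.72 , 0.114, 0.089]))]
mug [(0.66, array([0.367, 0.024, 0.067])), (0.48, array([0.578, 0.022, 0.12 ]))]
[0.611 0.275 0.349] [ 0.38   0.609 -0.382] 11.5
```

View pics/s3.png

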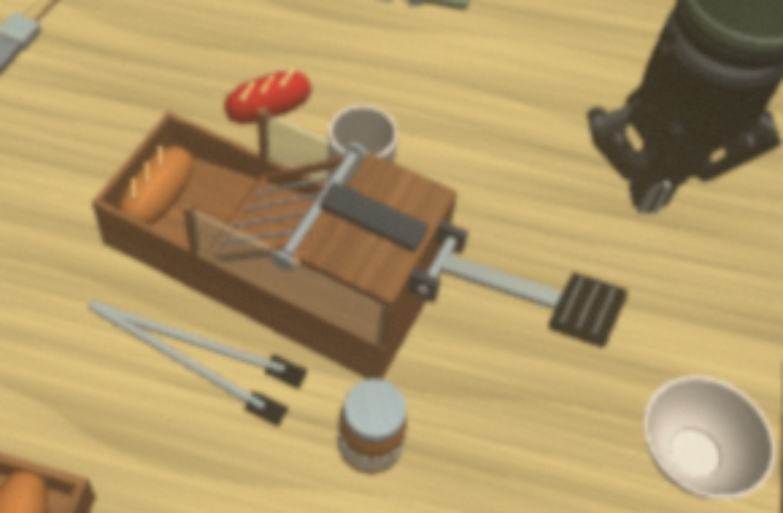

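The picture shows the lid closed (around 280, 215), the roll in the tray at (157, 185) and the lever back up at (588, 308). The gripper is clear and everything else is where it stood, so I'm handing in.

```bash
python3 -c "
from workcell import bot
print(bot.sign_off())"
```

```text
the job is handed in; nothing more can be done
None
```

The job is done and handed in at about 11.5 s of the 42 s allowed.

- **Pressing:** I pressed the lever pad with the closed fingertips down to its stop, with the fingertips at a height of about 127 mm and about 24 N at the wrist. I held it there for about 1.5 s. A picture then showed the lid open and the roll against the tray's end wall.
- **Letting up:** I raised the fingertips over about 3.3 s at 15–25 mm/s. Contact force fell gradually from about 5 N to 0 as the lever reached its rest height. I then moved straight up, clear of everything.

**Last checks:** The final picture showed the lid closed, the lever up, the roll in the tray and the gripper clear. The jar, mug and lid edge were within 2 mm of where they were first measured. I checked the tongs, bowl and red look-alike only by eye, and they looked unmoved. I did not re-check the honey bottle or pastry brush, but the arm went nowhere near them after the start.

The "roll" search also returned the red look-alike, which I told apart by its position and colour. No check failed.

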